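# Put the press-fit kit back in its foam

## Task

Put the press-fit kit away in its tool-control foam: the wide mandrel, the slim mandrel, the red bottle and the blue packet each go into the black foam block whose pocket is cut to its shape, upright and fully down on the yellow layer. Set each one down gently, never dropping it. The two black hubs standing among them are freshly bonded and curing, so leave those standing where they are.

Things in the scene. Friction and masses are not known exactly. Their poses are not given: they have to be found in the camera images.
- wide_mandrel: The wide mandrel: loose turned light-grey steel cylinder with a bevelled top, a groove round its waist and a bored top, diameter 41, height 52, 0.3 to 0.6 kg; stands upright. Origin at the centre of its underside, z up. Grip it round the body.
- slim_mandrel: The slim mandrel: loose turned light-grey steel cylinder of the same make, diameter 29, height 58, 0.15 to 0.35 kg; stands upright. Origin at the centre of its underside, z up. Grip it round the body.
- bottle: Red retaining-compound bottle with a white pointed nozzle, loose, 0.05 to 0.1 kg, standing upright: body 29 (along its x) by 40 (along its y) and 86 high, nozzle above it to 134. Origin at the centre of its underside. Grip the body across its x, just under the shoulder (60 to 85 above its underside), so that the nozzle stays clear of the palm.
- packet: Blue packet of shims, loose, 0.03 to 0.06 kg, a stiff box standing on its long narrow edge: 18 thick (along its x), 75 long (along its y), 60 high. Origin at the centre of its underside. Grip it across its x.
- foam_wide: Foam block for the wide mandrel, fixed to the bench: 72 x 72 x 30, black upper layer 20 over yellow lower layer 10. In its centre a round pocket of diameter 49 through the black layer, with a 3 mm bevelled mouth: floor (yellow) 10 above the underside, mouth 30, so the lowest 20 of a seated part is in the foam: grip above that. Origin at the centre of the underside, z up.
- foam_slim: Foam block for the slim mandrel, fixed to the bench, made like the other but 62 x 62 x 30 with a round pocket of diameter 37: floor 10 above the underside, mouth 30. Origin at the centre of the underside.
- foam_bottle: Foam block for the red bottle, fixed to the bench, made like the others: 60 (x) x 70 (y) x 30 with a rectangular pocket 37 along its x by 48 along its y: floor 10 above the underside, mouth 30. The bottle stands in it with its x along the block's x, either way round. Origin at the centre of the underside.
- foam_packet: Foam block for the blue packet, fixed to the bench, made like the others: 43 (x) x 97 (y) x 30 with a rectangular pocket 26 along its x by 83 along its y: floor 10 above the underside, mouth 30. The packet stands in it on its long narrow edge with its x along the block's x, either way round. Origin at the centre of the underside.
- hub_a: Black flanged hub, diameter 41, 39 high, loose and light, freshly bonded: to be left alone. Origin at the centre of its underside.
- hub_b: Second black flanged hub, alike: diameter 41, 39 high, to be left alone. Origin at the centre of its underside.

How it is judged:
By the outcome, as a careful person would: the job done as asked, in the order asked, and still so for the second after the job is handed in, with the robot touching nothing.
It also fails if it takes over 96 s, if anything falls off the work surface, if the arm or the gripper's body presses on something with over 40 N, if the wrist force passes 120 N, or if a joint passes its speed limit or range.

## Robot

A 6-joint arm with a two-finger parallel gripper is mounted at the origin on a cart in front of the work surface, level with it; the furniture and walls round the work are solid. World frame = base frame: x ahead of the robot, y to its left, z up, the work surface at z = 0. Lengths are in m, angles in rad, forces in N, time in s.
With the tool pointing down it reaches from about 0.275 to 0.825 m from the base axis. Payload 4.9 kg.
Tool frame: the origin (TCP) lies midway between the tips of the shut fingers; the grasp point (between the pads) lies 19 mm behind it (grip_point_offset is the distance from the TCP to the grasp point, in m); z points along the fingers, y is the line along which they close (so a half turn about z gives the same grasp; the last joint's range is limited). The gripper opens to 85 mm and grips with 20 to 120 N. Pads are 22 mm wide; open, the fingers measure 114 mm over their backs; the gripper's body (76 mm by 85 mm) begins 54 mm behind the grasp point. The pads swing forward as they close: fully open they stand 13 mm farther back than shut.
Start: joints at [-1.245, 0.326, -0.193, 1.052, 0, 1.437], TCP at [0.244, -0.493, 0.203] pointing down, gripper open.
Joint ranges: [-2.65, 2.65], [-0.97, 1.79], [-1.3, 1.35], [-1.93, 2.1], [-1.47, 1.37], [-3.14, 3.14]. Speed limits (rad/s): [2.57, 2.57, 3.14, 3.14, 3.14, 3.14].

## Interface

Orientations are given as a rotation vector (axis times angle).
In Python, from cell import * gives the robot as it stands. Calls block until the motion is done:
- movep(position, orientation): joint-space move of the TCP to a pose.
- move_l(position, velocity=0.15, rot=None, until_force=None): straight line of the TCP; rot=None keeps the orientation; velocity is the mean speed in m/s. With until_force (N) it stops when the force on the tool has changed by that much, and returns True; else False.
- set_joints(angles): joint-space move.
- let_go() and grab(newtons=None): open the fingers fully, or close them until they stop; newtons is the grip in N (None keeps the last).
- sleep(seconds).
- ik(position, orientation): joint angles nearest the present ones, or None.
- get_state(): the state.
- grab_frame(name): name is "scene" or "side" or "wrist"; returns a dict with "img" (480x640x3 uint8, red, green, blue), "fx", "fy", "cx", "cy" (pixels), "k1" (the pictures are not rectified: a ray, as slopes to the right and down, at radius r is drawn at 1 + k1 r^2 times it, then the intrinsics apply), "cam_to_world" (4x4, takes a point from camera to world coordinates); the wrist camera has in their place "T_tool_cam" (4x4, takes a point from camera to tool coordinates, whose origin is the TCP and whose axes are the flange's). Camera axes: x right, y down, z forward; pixel columns grow to the right and rows downward; lengths in m; the calibration is good to about 2 mm. A picture is of the moment at which its call begins: read the wrist's pose just before it. There is no depth.
A pose or a line that the arm cannot do raises MotionError and nothing moves.
- sign_off(): hands the job in; it is judged then, once.
Trained networks look in the newest picture that a camera, given by its name, has taken for a name from the list of things; names that differ only in an ending like _2 or _b are one class to them, and where a whole thing is asked for, a point or a joint stands for the part that bears it (a point fixed in the world has none). Each returns a list of dicts, best first, with "score" (0 to 1); they miss things now and then, are a little off and sometimes report something else, mostly with a low value. They report only what shows in the picture. A call takes as long as a camera call.
- spot_in(camera, name): "centre" ([column, row] in pixels, amid what is visible of it).
- silhouettes(camera, name): "mask" (480x640 bool, what is visible of it) and "centre" ([column, row] in pixels, amid what is visible of it).
- tip_of(camera, name): "centre" ([column, row] in pixels: a listed point, or the origin of a listed thing).
The state is a dict: "clock": time; "q": joint angles; "joint_velocities": joint speeds; "tau": joint torques, N m; "position": TCP position; "eef_rot": TCP orientation; "contact_force": force on the tool from outside, world axes, zero at the start; "wrist_torque": the same for the moment, N m; "finger_gap": opening from 0.0 (shut) to 1.0 (fully open); "grasp_force": force on a finger pad.
Only numpy, scipy, OpenCV 4.12 (cv2) and the standard library are available. Lean on these libraries where they do the work, as an engineer would, in place of code of your own. Each camera call takes 0.05 s, during which the arm holds its last target. There are 200 camera calls.

## Working session

There is one attempt and no reset: what is moved stays moved. The work goes in short steps, each a Python script; the robot and the scene stay as the last script left them, time stands still between calls to the robot, and variables do not carry over. Pictures are saved under pics/ and viewed, at most 14 in all, crops included, and the job is handed in when it is done.

```bash
ls; mkdir -p pics; python3 - <<'E'
from cell import *
import cv2
for n in ("scene","side","wrist"):
    f=grab_frame(n); cv2.imwrite(f"pics/{n}0.png",f["img"][:,:,::-1])
    print(n,{k:(v.round(4).tolist() if hasattr(v,'round') and hasattr(v,'tolist') else v) for k,v in f.items() if k!="img"})
s=get_state();print(s)
E
```

```text
pics
scene {'fx': 447.84985443988535, 'fy': 447.84985443988535, 'cx': 324.01601650494763, 'cy': 240.51843207973678, 'k1': -0.08709823979286745, 'cam_to_world': [[0.4895, -0.584, 0.6476, -0.075], [-0.872, -0.3218, 0.3689, -0.591], [-0.007, -0.7452, -0.6667, 0.5861], [0.0, 0.0, 0.0, 1.0]]}
side {'fx': 583.5532851007315, 'fy': 583.5532851007315, 'cx': 327.84090909946553, 'cy': 237.54707562995264, 'k1': -0.041161122306532766, 'cam_to_world': [[-0.9894, -0.0807, 0.1207, 0.356], [-0.1452, 0.5307, -0.8351, 0.4861], [0.0034, -0.8437, -0.5368, 0.5332], [0.0, 0.0, 0.0, 1.0]]}
wrist {'fx': 381.2492587436839, 'fy': 381.2492587436839, 'cx': 327.73309341541614, 'cy': 230.56858605326096, 'k1': -0.08214269766020704, 'T_tool_cam': [[-0.0007, -0.9529, -0.3034, 0.0768], [1.0, -0.0006, -0.0003, 0.0003], [0.0001, -0.3034, 0.9529, -0.173], [0.0, 0.0, 0.0, 1.0]]}
{'clock': 0.15, 'q': array([-1.24520355e+00,  3.26748231e-01, -1.93338304e-01,  1.05200951e+00,
        9.21593821e-06,  1.43657750e+00]), 'joint_velocities': array([ 0.00098137, -0.00032417,  0.00132226, -0.0002175 , -0.00180113,
       -0.00078235]), 'tau': array([ 1.47738770e-03, -4.43706679e+01,  2.62663311e+01,  1.04889084e-02,
        5.45006310e-05, -6.77845534e-06]), 'position': array([ 0.24393019, -0.49242231,  0.20240161]), 'eef_rot': array([-3.05767006e+00, -7.15629322e-01,  1.80570962e-04]), 'contact_force': array([0.09907257, 0.08953062, 0.31116317]), 'wrist_torque': array([-0.0053747 , -0.02407022, -0.00424324]), 'grasp_force': 0.0, 'finger_gap': 0.9972573568330396}
```

View pics/scene0.png

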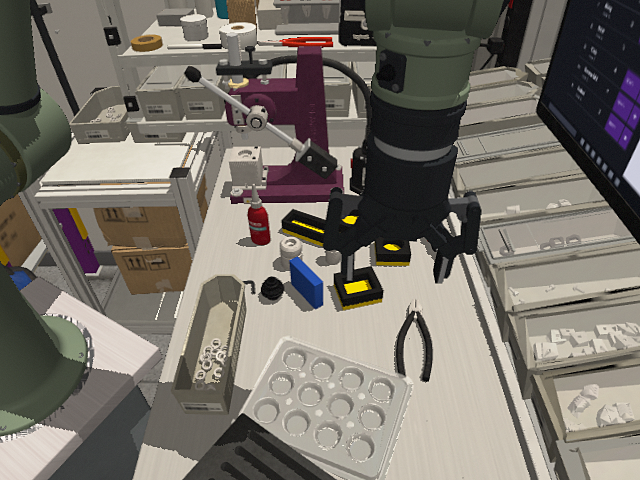

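View pics/side0.png

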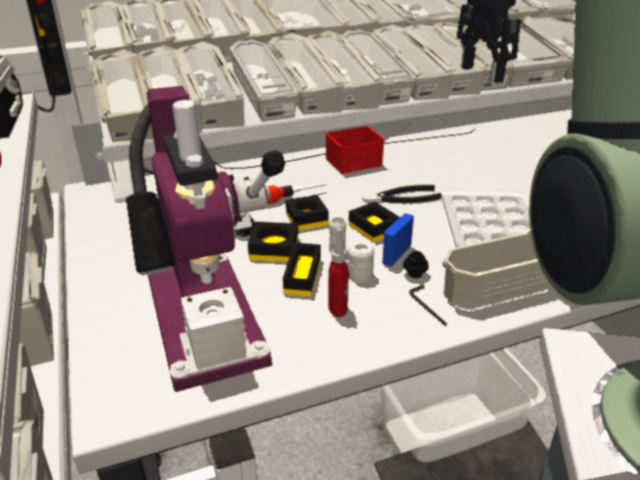

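The side picture shows the bottle at (339,285), the wide mandrel at (361,262), the slim at (338,235), the packet at (398,240) and a hub at (415,264). The foams are wide (273,240), slim (306,212), bottle (373,221) and packet (302,270). The other hub may be at (245,228). In the scene picture the bottle foam is at (357,285).

```bash
cat > h.py <<'E'
from cell import *
import numpy as np, cv2
from scipy.spatial.transform import Rotation as R
def pose_T():
    s=get_state(); T=np.eye(4); T[:3,:3]=R.from_rotvec(s["eef_rot"]).as_matrix(); T[:3,3]=s["position"]; return T
def shot(name,save=None):
    T=pose_T(); f=grab_frame(name)
    f["T"]=f["cam_to_world"] if "cam_to_world" in f else T@f["T_tool_cam"]
    if save: cv2.imwrite(f"pics/{save}.png",f["img"][:,:,::-1])
    return f
def KD(f): return np.array([[f["fx"],0,f["cx"]],[0,f["fy"],f["cy"]],[0,0,1.]]),np.array([f["k1"],0,0,0,0])
def px2w(f,px,z):
    K,D=KD(f); p=cv2.undistortPoints(np.array(px,float).reshape(-1,1,2),K,D).reshape(-1,2)
    d=np.c_[p,np.ones(len(p))]@f["T"][:3,:3].T; o=f["T"][:3,3]
    return (o+d*((np.reshape(z,(-1,1))-o[2])/d[:,2:]))[:,:2]
def w2px(f,P):
    K,D=KD(f); Ti=np.linalg.inv(f["T"])
    return cv2.projectPoints(np.array(P,float).reshape(-1,1,3),cv2.Rodrigues(Ti[:3,:3])[0],Ti[:3,3],K,D)[0].reshape(-1,2)
def down(yaw):
    "tool z down; finger closing line (tool y) along world angle yaw"
    y=np.array([np.cos(yaw),np.sin(yaw),0]); z=np.array([0,0,-1.]); 
    return R.from_matrix(np.c_[np.cross(y,z),y,z]).as_rotvec()
H=dict(wide_mandrel=.026,slim_mandrel=.029,bottle=.06,packet=.03,foam_wide=.03,foam_slim=.03,foam_bottle=.03,foam_packet=.03,hub_a=.02)
E
python3 - <<'E'
from h import *
f=shot("side")
for n,z in H.items():
    for d in spot_in("side",n)[:3]:
        if d["score"]>.3: print(n,round(d["score"],2),np.round(d["centre"]),px2w(f,d["centre"],z).round(3)[0])
s=get_state(); Rm=R.from_rotvec(s["eef_rot"]).as_matrix(); print(Rm.round(2))
for yaw in np.arange(-3,3.2,.5):
    q=ik([.45,-.1,.3],down(yaw)); print(yaw,None if q is None else np.round(q,2))
E
```

```text
wide_mandrel 0.58 [362. 262.] [ 0.409 -0.242]
slim_mandrel 0.86 [336. 226.] [ 0.462 -0.337]
bottle 0.66 [338. 281.] [ 0.432 -0.143]
packet 0.77 [396. 238.] [ 0.36  -0.313]
foam_wide 0.89 [270. 238.] [ 0.561 -0.28 ]
foam_wide 0.62 [399. 235.] [ 0.357 -0.321]
foam_slim 0.74 [309. 212.] [ 0.512 -0.371]
foam_slim 0.62 [338. 282.] [ 0.438 -0.18 ]
foam_bottle 0.92 [369. 222.] [ 0.408 -0.354]
foam_bottle 0.66 [270. 239.] [ 0.56  -0.278]
foam_packet 0.65 [299. 270.] [ 0.498 -0.201]
hub_a 0.65 [415. 263.] [ 0.328 -0.261]
hub_a 0.64 [251. 232.] [ 0.601 -0.31 ]
[[ 0.9   0.44  0.  ]
 [ 0.44 -0.9   0.  ]
 [ 0.   -0.   -1.  ]]
-3.0 [-0.38  0.11 -0.22  1.24  0.   -2.09]
-2.5 [-0.38  0.11 -0.22  1.24 -0.   -2.59]
-2.0 [-0.38  0.11 -0.22  1.24  0.   -3.09]
-1.5 [-0.38  0.11 -0.22  1.24 -0.    2.69]
-1.0 [-0.38  0.11 -0.22  1.24 -0.    2.19]
-0.5 [-0.38  0.11 -0.22  1.24  0.    1.69]
0.0 [-0.38  0.11 -0.22  1.24  0.    1.19]
0.5 [-0.38  0.11 -0.22  1.24  0.    0.69]
1.0 [-0.38  0.11 -0.22  1.24  0.    0.19]
1.5 [-0.38  0.11 -0.22  1.24  0.   -0.31]
2.0 [-0.38  0.11 -0.22  1.24  0.   -0.81]
2.5 [-0.38  0.11 -0.22  1.24 -0.   -1.31]
3.0 [-0.38  0.11 -0.22  1.24  0.   -1.81]
```

```bash
python3 - <<'E'
from h import *
f=shot("side"); print("press base corner",px2w(f,[[262,365],[175,383],[225,240]],[.0,0,0]).round(3).tolist())
p=[.44,-.22,.3]
movep(p,down(0)); print(get_state()["clock"])
f=shot("wrist","w1"); 
for n,z in H.items():
    for d in spot_in("wrist",n)[:3]:
        if d["score"]>.3: print(n,round(d["score"],2),np.round(d["centre"]),px2w(f,d["centre"],z).round(3)[0])
np.save("w1T.npy",f["T"])
E
```

```text
press base corner [[0.515, -0.033], [0.613, 0.014], [0.647, -0.31]]
2.0167
wide_mandrel 0.59 [303. 196.] [ 0.41  -0.242]
wide_mandrel 0.54 [340. 246.] [ 0.454 -0.307]
slim_mandrel 0.71 [340. 247.] [ 0.454 -0.306]
bottle 0.63 [323. 123.] [ 0.434 -0.157]
packet 0.7 [304. 197.] [ 0.411 -0.243]
packet 0.69 [261. 250.] [ 0.356 -0.309]
foam_wide 0.74 [422. 234.] [ 0.555 -0.29 ]
foam_slim 0.81 [389. 305.] [ 0.519 -0.387]
foam_bottle 0.91 [298. 301.] [ 0.4  -0.38]
foam_packet 0.82 [379. 182.] [ 0.5   -0.225]
foam_packet 0.55 [303. 198.] [ 0.409 -0.245]
hub_a 0.68 [466. 264.] [ 0.618 -0.334]
hub_a 0.62 [237. 209.] [ 0.328 -0.26 ]
```

View pics/w1.png

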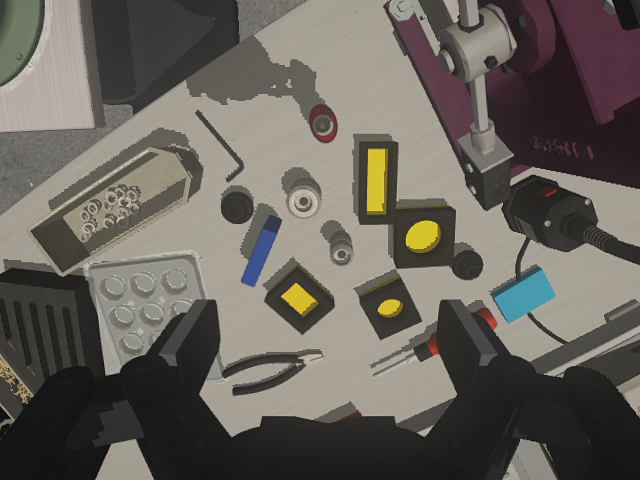

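The wrist picture shows all the objects: bottle (322,124), wide (303,196), slim (340,247), packet (261,250), hubs (237,207) and (467,264). The foams are packet (377,180), wide (424,236), bottle (299,298) and slim (390,306). The press's black block overhangs at about (487,178). Next I'll fit the known shapes to the masks from two opposite views.

```bash
cat > fit.py <<'E'
from h import *
from scipy.optimize import minimize, least_squares
def box(a,b,z0,z1): return np.array([[x,y,z] for x in(-a/2,a/2) for y in(-b/2,b/2) for z in(z0,z1)])
def cyl(d,z0,z1):
    t=np.arange(0,2*np.pi,.2); return np.array([[d/2*np.cos(u),d/2*np.sin(u),z] for u in t for z in(z0,z1)])
def ell(a,b,z0,z1): return cyl(2,z0,z1)*[a/2,b/2,1]
S=dict(wide_mandrel=[cyl(.041,0,.052)],slim_mandrel=[cyl(.029,0,.058)],
 bottle=[ell(.029,.040,0,.086)],packet=[box(.018,.075,0,.06)],
 foam_wide=[box(.072,.072,0,.03)],foam_slim=[box(.062,.062,0,.03)],foam_bottle=[box(.06,.07,0,.03)],foam_packet=[box(.043,.097,0,.03)],
 hub_a=[cyl(.041,0,.039)],hub_b=[cyl(.041,0,.039)])
def render(f,n,p):
    c,s=np.cos(p[2]),np.sin(p[2]); m=np.zeros((480*2,640*2),np.uint8)
    for P in S[n]:
        W=P@np.array([[c,s,0],[-s,c,0],[0,0,1]])+[p[0],p[1],0]
        cv2.fillConvexPoly(m,cv2.convexHull(np.round((w2px(f,W)*2+.5)*16).astype(np.int32)),1,shift=4)
    return m[::2,::2]>0
def fit(n,views,p0):
    def cost(p): return sum(1-(render(f,n,p)&m).sum()/(render(f,n,p)|m).sum() for f,m in views)
    b=None
    for y in ([0] if "mandrel" in n or "hub" in n else np.arange(0,np.pi,np.pi/8)):
        p=np.r_[p0,y]; r=minimize(cost,p,method="Nelder-Mead",options=dict(initial_simplex=[p,p+[.008,0,0],p+[0,.008,0],p+[0,0,.3]],xatol=2e-4,fatol=1e-4,maxiter=70))
        if b is None or r.fun<b.fun: b=r
    return b.x,1-b.fun/len(views)
E
cat > meas.py <<'E'
from fit import *
import pickle
P0=dict(wide_mandrel=(.41,-.242),slim_mandrel=(.454,-.306),bottle=(.434,-.15),packet=(.356,-.309),foam_wide=(.558,-.29),foam_slim=(.519,-.387),foam_bottle=(.40,-.38),foam_packet=(.5,-.225),hub_a=(.328,-.26),hub_b=(.618,-.334))
V={n:[] for n in P0}
def look():
    f=shot("wrist")
    for n in P0:
        p=w2px(f,[[*P0[n],H.get(n,.02)]])[0]
        c=[d for d in silhouettes("wrist",n) if np.hypot(*(np.array(d["centre"])-p))<30]
        if c: V[n].append((f,c[0]["mask"]))
        else: print("miss",n)
    return f
look()
movep([.46,-.38,.3],down(np.pi)); f=look(); cv2.imwrite("pics/w2.png",f["img"][:,:,::-1])
out={}
for n in P0:
    r=[fit(n,[v],P0[n]) for v in V[n]]+[fit(n,V[n],P0[n])]
    out[n]=r[-1][0]
    print(n,*[(x.round(4).tolist(),round(i,2)) for x,i in r])
pickle.dump((out,V),open("m.pkl","wb")); print(get_state()["clock"])
# press block triangulation
fs=shot("scene"); fw=dict(fs); w1=grab_frame("wrist"); w1["T"]=np.load("w1T.npy")
for a,b in (((318,160),(487,178)),((255,118),(478,45))):
    g=lambda X:np.r_[w2px(fs,[X])[0]-a,w2px(w1,[X])[0]-b]
    r=least_squares(g,[.6,-.2,.15]); print("press",r.x.round(3),r.cost)
E
python3 meas.py
```

```text
miss hub_a
wide_mandrel ([0.4097, -0.2434, 0.2806], np.float64(0.92)) ([0.412, -0.2468, 0.4362], np.float64(0.88)) ([0.4105, -0.2439, 0.3496], np.float64(0.9))
slim_mandrel ([0.4541, -0.3052, 0.0593], np.float64(0.88)) ([0.4558, -0.3072, 0.1334], np.float64(0.85)) ([0.455, -0.3065, 0.1401], np.float64(0.85))
bottle ([0.4331, -0.1566, 3.4245], np.float64(0.85)) ([0.434, -0.1537, 3.4888], np.float64(0.84)) ([0.434, -0.1547, 0.2364], np.float64(0.84))
packet ([0.3563, -0.3093, -0.412], np.float64(0.95)) ([0.3571, -0.3084, 2.7158], np.float64(0.94)) ([0.3566, -0.3086, 2.7237], np.float64(0.94))
foam_wide ([0.5591, -0.2961, 0.0361], np.float64(0.96)) ([0.5595, -0.2959, 0.0495], np.float64(0.95)) ([0.5592, -0.2962, 0.0391], np.float64(0.96))
foam_slim ([0.5221, -0.3984, 0.4855], np.float64(0.96)) ([0.5225, -0.3972, 0.4862], np.float64(0.96)) ([0.5219, -0.3977, 2.044], np.float64(0.95))
foam_bottle ([0.4001, -0.3854, 0.7697], np.float64(0.97)) ([0.4018, -0.3839, 0.7768], np.float64(0.97)) ([0.401, -0.3846, 0.7788], np.float64(0.96))
foam_packet ([0.498, -0.2278, 0.0075], np.float64(0.98)) ([0.499, -0.2272, 0.0051], np.float64(0.97)) ([0.4985, -0.2272, 0.018], np.float64(0.97))
hub_a ([0.3278, -0.2562, 0.1269], np.float64(0.68)) ([0.3278, -0.2562, 0.1269], np.float64(0.68))
hub_b ([0.616, -0.3318, 0.1354], np.float64(0.61)) ([0.6188, -0.3369, 0.1714], np.float64(0.66)) ([0.6195, -0.3355, 0.1783], np.float64(0.63))
6.425
press [ 0.591 -0.204  0.115] 3.088212573326129
press [ 0.538 -0.101  0.204] 3.4402025707597077
```

```bash
cat > pp.py <<'E'
from h import *
import sys
def pick(xy,yaw,z,N,hover):
    movep([*xy,hover],down(yaw)); 
    if move_l([*xy,z],.12,until_force=8): sys.exit(f"touched while descending {get_state()['position']}")
    grab(N); s=get_state(); print("pick",s["position"].round(4),s["finger_gap"].round(3),s["grasp_force"])
def lift(xy,h):
    move_l([*xy,h],.15); s=get_state(); print("lift",s["finger_gap"].round(3),s["contact_force"].round(1))
def place(xy,yaw,z,hover,over):
    "z: TCP height at which the part is on the pocket floor"
    movep([*xy,over],down(yaw)); move_l([*xy,z+.030],.15); sleep(.2)
    if move_l([*xy,z+.005],.05,until_force=6):
        s=get_state(); print("RIM?",s["position"].round(4)-np.r_[xy,z],s["contact_force"].round(1)); sys.exit()
    hit=move_l([*xy,z-.004],.012,until_force=4); s=get_state()
    print("down",hit,(s["position"]-np.r_[xy,z]).round(4),s["contact_force"].round(1))
    if s["position"][2]>z+.004: sys.exit("high")
    let_go(); move_l([*xy,hover],.15); print("clock",round(get_state()["clock"],1))
E
python3 - <<'E'
from pp import *
a=(.4105,-.244); b=(.5592,-.296)
pick(a,np.radians(155),.018,60,.12); lift(a,.12); place(b,np.radians(110),.028,.15,.12)
E
```

```text
Traceback (most recent call last):
  File "pp.py", line 6, in pick
    grab(N); s=get_state(); print("pick",s["position"].round(4),s["finger_gap"].round(3),s["grasp_force"])
                                                                ^^^^^^^^^^^^^^^^^^^^^
AttributeError: 'float' object has no attribute 'round'
```

```bash
sed -i 's/s\["finger_gap"\].round(3)/round(s["finger_gap"],3)/' pp.py
python3 - <<'E'
from pp import *
a=(.4105,-.244); b=(.5592,-.296)
s=get_state(); print(s["position"],s["finger_gap"],s["grasp_force"])
lift(a,.12); place(b,np.radians(110),.028,.15,.12)
shot("wrist","w3")
E
```

```text
[ 0.41104228 -0.24437122  0.01978415] 0.35938158292384836 48.79530115867965
lift 0.002 [-1.  -0.2 -0.7]
down False [ 0.    -0.    -0.004] [-0.6  0.4 -0.1]
clock 14.9
```

```bash
python3 - <<'E'
from pp import *
movep([.44,-.22,.3],down(0)); f=shot("wrist","w4")
E
```

```text
(no output)
```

View pics/w4.png

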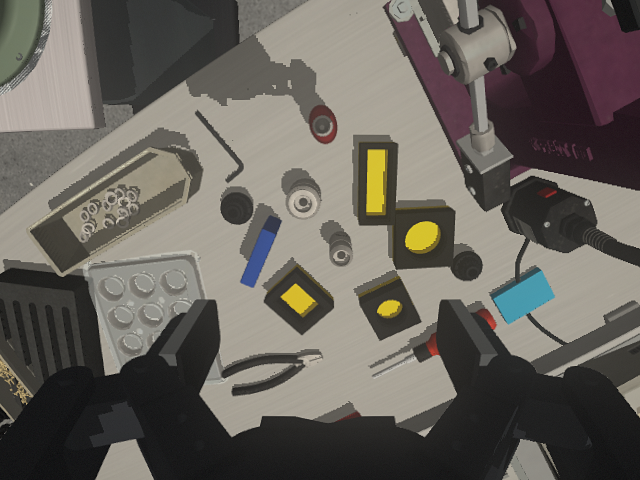

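The wide mandrel is still at (303,198) and did not move. The fingers closed to about 30 mm and slipped off, so I'll grip again and look from the side.

```bash
python3 - <<'E'
from pp import *
a=(.4105,-.244)
pick(a,np.radians(155),.018,30,.12); print(get_state()["position"])
f=shot("side"); c=f["img"][190:330,280:460]; a1=cv2.resize(c,None,fx=4,fy=4)
f=shot("scene"); c=f["img"][180:320,220:400]; cv2.imwrite("pics/c5.png",a1[:,:,::-1]); cv2.imwrite("pics/c6.png",cv2.resize(c,None,fx=4,fy=4)[:,:,::-1])
E
```

```text
pick [ 0.4109 -0.2443  0.0187] 0.397 23.586861295625567
[ 0.41094682 -0.24432888  0.01872478]
```

View pics/c5.png

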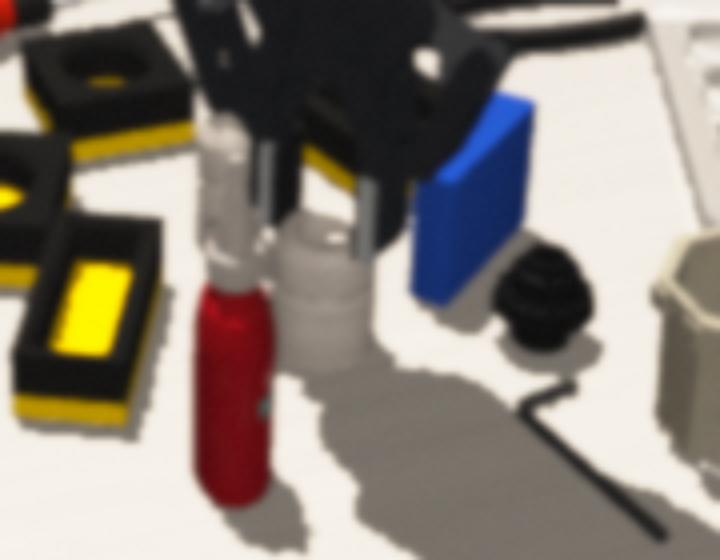

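The crop shows the fingertips, at about (365,258), overlapping only the top 10 mm or so of the mandrel, on its bevel. At this opening the pads stand higher than I assumed, so I'll grip about 13 mm lower.

```bash
python3 - <<'E'
from pp import *
a=(.4105,-.244)
let_go()
if move_l([*a,.005],.05,until_force=8): print("touch",get_state()["position"],get_state()["contact_force"])
print(get_state()["position"])
grab(60);s=get_state(); print(s["position"],s["finger_gap"],s["grasp_force"])
f=shot("side"); c=f["img"][190:330,280:460]; cv2.imwrite("pics/c7.png",cv2.resize(c,None,fx=4,fy=4)[:,:,::-1])
lift(a,.04)
f=shot("side"); c=f["img"][190:330,280:460]; cv2.imwrite("pics/c8.png",cv2.resize(c,None,fx=4,fy=4)[:,:,::-1])
E
```

```text
[ 0.41002229 -0.24360884  0.00442729]
[ 0.41083805 -0.24417367  0.00557909] 0.43248731131084545 59.64338114135899
lift 0.434 [ 0.2 -0.1 -3.8]
```

View pics/c8.png

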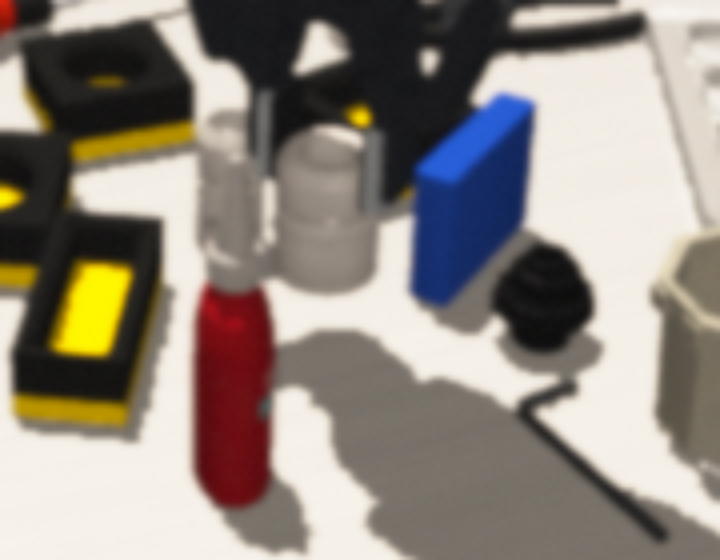

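The mandrel is held upright with the tips near its waist, so I'll place it.

```bash
python3 - <<'E'
from pp import *
a=(.4105,-.244); b=(.5592,-.296)
lift(a,.12); place(b,np.radians(110),.0155,.15,.12)
movep([.46,-.38,.3],down(np.pi)); f=shot("wrist","w9")
for d in silhouettes("wrist","wide_mandrel")[:2]: print(d["score"],d["centre"],px2w(f,d["centre"],.045))
E
```

```text
lift 0.434 [ 0.4  0.3 -3.5]
down True [ 0.0002 -0.0002  0.0001] [-0.5 -0.4  5.3]
clock 27.7
0.9 [244.7, 248.6] [[ 0.55895242 -0.29886157]]
```

View pics/w9.png

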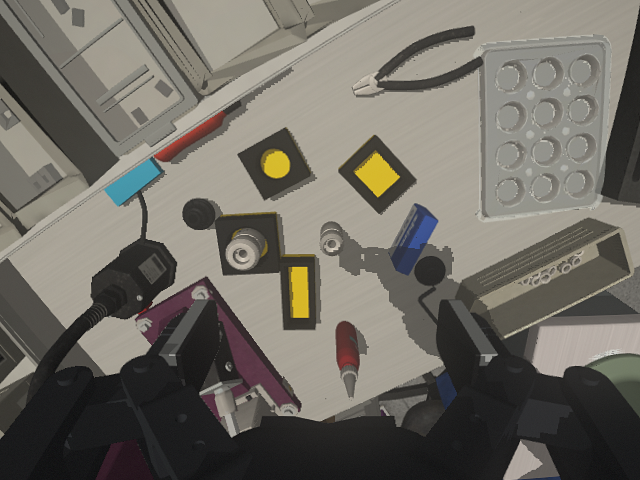

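The wide mandrel stands in its foam at (245,252), and the contact height matched the floor within 0.1 mm. The slim mandrel is next.

```bash
python3 - <<'E'
from pp import *
a=(.4548,-.3063); b=(.5220,-.3978); y=np.radians(155)
pick(a,y,.012,50,.10)
z=get_state()["position"][2]
lift(a,.06)
f=shot("side"); c=f["img"][160:300,250:430]; g=shot("wrist")["img"][160:480,160:500]
cv2.imwrite("pics/c10.png",np.hstack([cv2.resize(c,(400,311)),cv2.resize(g,(331,311))])[:,:,::-1])
lift(a,.11); place(b,y,z+.010,.15,.11)
E
```

```text
pick [ 0.455  -0.3065  0.0125] 0.296 49.080075134988874
lift 0.298 [-0.3  0.3 -2.7]
lift 0.302 [-0.5  0.  -3.7]
down True [ 0.0002 -0.0002  0.0001] [ 0.1 -0.6  5. ]
clock 36.5
```

View pics/c10.png

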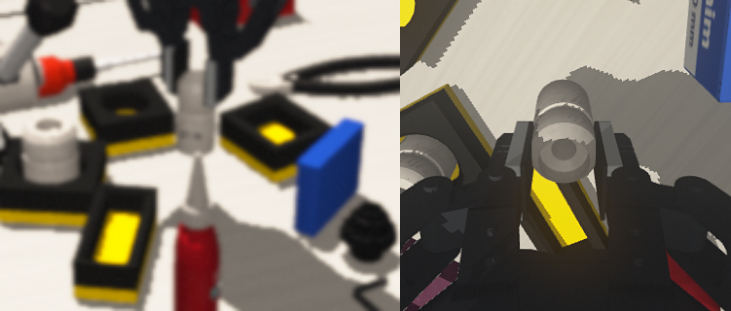

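The slim mandrel is seated, and contact again matched the floor. The crop shows the tip about 15 mm above the TCP at a 29 mm opening. For the bottle a TCP height of about 0.060 puts the pads at 74 to 86 mm, clear of the nozzle.

```bash
python3 - <<'E'
from pp import *
a=(.434,-.155); b=(.4010,-.3846)
movep([.44,-.17,.2],down(.236))
pick(a,.236,.060,25,.16)
z=get_state()["position"][2]
lift(a,.10)
f=shot("side"); c=f["img"][150:350,250:430]; g=shot("wrist")["img"][160:480,160:500]
cv2.imwrite("pics/c11.png",np.hstack([cv2.resize(c,(360,400)),cv2.resize(g,(425,400))])[:,:,::-1])
E
```

```text
pick [ 0.434 -0.155  0.06 ] -0.002 0.0
lift -0.007 [ 0.3 -1.2  0.2]
```

View pics/c11.png

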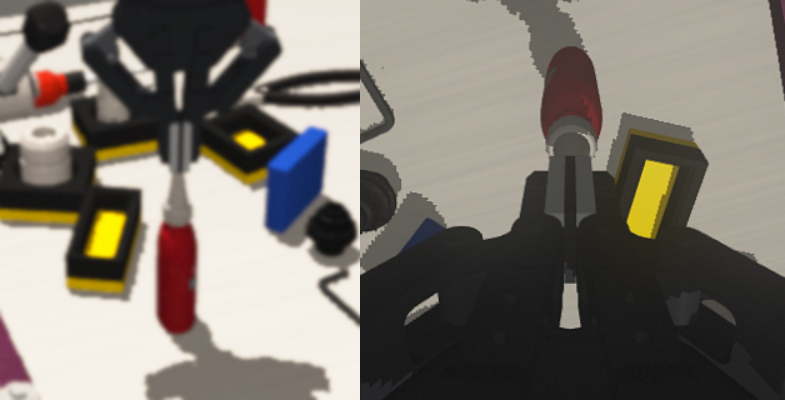

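The fingers shut on nothing, and the bottle still stands at about (339,312) in the side view. I'll remeasure it by triangulating its nozzle tip and its foot.

```bash
python3 - <<'E'
from fit import *
let_go(); move_l([.434,-.155,.2]); movep([.44,-.22,.3],down(0))
f=shot("wrist","w12"); fs=shot("side","s12")
m=silhouettes("wrist","bottle")[0]["mask"]; ms=silhouettes("side","bottle")[0]["mask"]
for M,n in((m,"w"),(ms,"s")):
    r,c=np.nonzero(M); print(n,r.min(),r.max(),c.min(),c.max())
S["bottle"]=[ell(.029,.040,0,.086),cyl(.008,.086,.134)]
for v in ([(f,m)],[(fs,ms)],[(f,m),(fs,ms)]): print(fit("bottle",v,(.434,-.155)))
print(get_state()["clock"])
cv2.imwrite("pics/c13.png",np.hstack([cv2.resize(f["img"][80:160,280:370],(400,356)),cv2.resize(fs["img"][205:325,300:380],(237,356))])[:,:,::-1])
E
```

```text
w 105 143 309 337
s 230 316 328 348
(array([ 0.43356284, -0.15667943,  3.40987576]), np.float64(0.8862704918032787))
(array([ 0.43581138, -0.16163307,  0.13641435]), np.float64(0.8894070619586942))
(array([ 0.43451848, -0.15668973,  3.41428801]), np.float64(0.8639871212989693))
43.7583
```

View pics/c13.png

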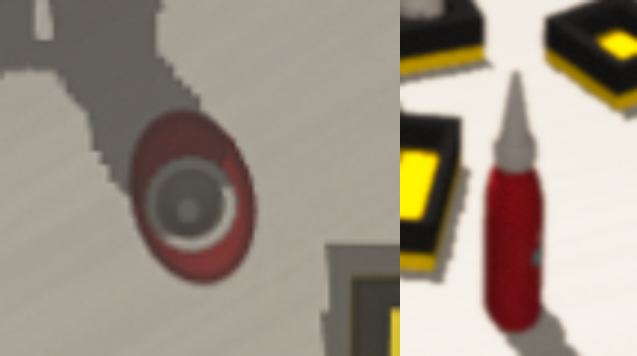

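The crop confirms the bottle at (.434,-.157), and it has not moved. The pads contact roughly 20 to 25 mm above the TCP, so they were above the shoulder. I'll grip lower, with a force guard for the nozzle.

```bash
python3 - <<'E'
from pp import *
a=(.434,-.157); y=.26
movep([*a,.10],down(y)); move_l([*a,.062],.15); sleep(.2)
hit=move_l([*a,.042],.03,until_force=2.5); s=get_state(); print(hit,s["position"],s["contact_force"])
if hit: sys.exit()
grab(25); s=get_state(); print(s["position"],s["finger_gap"],s["grasp_force"])
if s["finger_gap"]<.2: sys.exit("no grip")
lift(a,.08)
f=shot("side"); c=f["img"][150:350,250:430]; g=shot("wrist")["img"][160:480,160:500]
cv2.imwrite("pics/c14.png",np.hstack([cv2.resize(c,(360,400)),cv2.resize(g,(425,400))])[:,:,::-1])
print(get_state()["clock"])
E
```

```text
False [ 0.43406158 -0.15701768  0.0419893 ] [ 0.16446646 -1.48068127 -0.1264157 ]
[ 0.4342349  -0.15710628  0.0422139 ] 0.31855134553050524 27.56511479616165
lift 0.321 [ 0.5 -0.1 -0. ]
47.0833
```

View pics/c14.png

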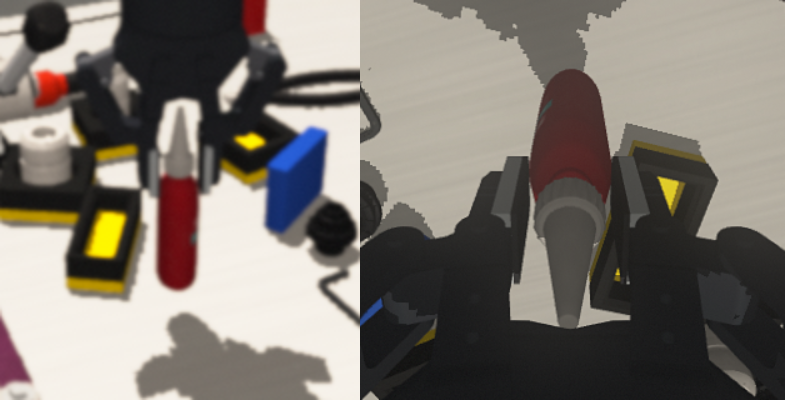

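The bottle is held upright with its nozzle clear of the palm. I'll place it.

```bash
python3 - <<'E'
from pp import *
a=(.434,-.157); b=(.4010,-.3846)
lift(a,.14); place(b,.7788,.0522,.20,.14)
E
```

```text
lift 0.319 [-0.1  0.1 -1. ]
down True [ 0.0002 -0.0001  0.    ] [ 0.4 -0.2  4.8]
clock 52.2
```

```bash
python3 - <<'E'
from pp import *
a=(.3566,-.3086); b=(.4985,-.2273)
pick(a,2.724,.018,30,.11)
s=get_state(); z=s["position"][2]
if s["finger_gap"]<.1: sys.exit("no grip")
lift(a,.12); place(b,np.pi+.01,z+.010,.16,.12)
movep([.46,-.38,.3],down(np.pi)); f=shot("wrist","w15"); print(get_state()["clock"])
fs=shot("side"); cv2.imwrite("pics/c15.png",np.hstack([cv2.resize(f["img"][80:420,80:480],(400,340)),cv2.resize(fs["img"][170:330,230:440],(400,305)).copy() if 0 else cv2.resize(fs["img"][160:330,230:430],(400,340))])[:,:,::-1])
E
```

```text
pick [ 0.3568 -0.3088  0.0183] 0.198 32.71868705749512
lift 0.2 [-0.2  0.5 -0.3]
down True [ 0.0002 -0.0001 -0.    ] [-0.1 -0.   4.5]
clock 60.5
61.4417
```

View pics/c15.png

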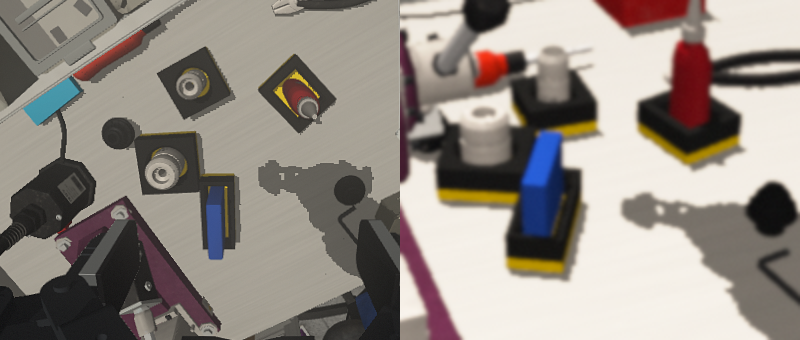

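All four parts stand upright in their own pockets, and both hubs are standing where they were: left crop (118,133) and (349,190). I'm handing it in.

```bash
python3 -c "
from cell import *
print(sign_off())"
```

```text
the job is handed in; nothing more can be done
None
```

I seated all four parts upright on the floors of their own foam pockets in the order listed, left both hubs standing, and handed in at about 61 s. My first grips on the wide mandrel and the bottle missed without moving either part, and I redid both.

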